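# Put the broad chisel back in its case

### The arm

A 6-joint arm with a two-finger parallel gripper is mounted at the origin on a cart in front of the work surface, level with it; the furniture and walls round the work are solid. World frame = base frame: x ahead of the robot, y to its left, z up, the work surface at z = 0. Lengths are in mm, angles in rad, forces in N, time in s.
With the tool pointing down it reaches from about 275 to 1000 mm from the base axis. Payload 8.4 kg.
Tool frame: the origin (TCP) lies between the finger pads; the fingertips stand 25 mm ahead of it and the grasp point (between the pads) lies 6 mm ahead of it; z points along the fingers, y is the line along which they close (so a half turn about z gives the same grasp; the last joint's range is limited). The gripper opens to 85 mm and grips with 20 to 120 N. Pads are 22 mm wide; open, the fingers measure 114 mm over their backs; the gripper's body (76 mm by 85 mm) begins 54 mm behind the grasp point. The pads swing forward as they close: fully open they stand 13 mm farther back than shut.
Start: joints at [-1.145, 0.353, 1.633, -0, 1.155, -0.002], TCP at [259.293, -568.679, 256.281] pointing down, gripper open.
Joint ranges: [-2.63, 2.63], [-0.92, 2.1], [0.06, 2.66], [-1.3, 4.44], [0, 2.69], [-3.02, 3.02]. Speed limits (rad/s): [2.22, 2.22, 2.79, 3.14, 3.14, 3.14].

### API

Orientations are given as [roll, pitch, yaw] about the fixed x, y, z axes, in that order (R = Rz(yaw) Ry(pitch) Rx(roll)).
In Python, from rig import r, eyes, workorder gives the robot as it stands. The module is installed in compiled form; this text tells all that it offers.
- The arm moves only by the tool step_arm, never from a script. Its argument "moves" is a list of rows, each an object of numbers: "tx", "ty", "tz": the shift along the tool's x, y, z scaled (see below); "ax", "ay", "az": the turn, a rotation vector about the tool's x, y, z scaled (see below). In form: [{"tx": .., "ty": .., "tz": .., "ax": .., "ay": .., "az": ..}, ...]. A call has 1 to 5 rows; each row shifts and turns the commanded pose from where the row before left it, along the tool's axes as they then stand; what a row does not reach is not made up. The controller multiplies each number of a shift by 25 mm and each number of a turn by 90 degrees. A row lasts 1/8 s, in which the tool goes at most 62.5 mm and 10.7 degrees, less where a joint would pass 70% of its speed; a pose out of reach is approached as far as the arm can. A call with a number of a shift or a turn outside -1 to 1 is refused whole. A call with a gripper value outside its range is refused whole. "gripper" is the opening, from 0 (shut) to 1 (fully open), set as the call begins (left out, the last holds). The fingers move at their own pace and stop on an object; "newtons" is the grip in N (left out, the last holds). Time passes only in rows, so rows that do not move let the fingers close. It gives the time, the measured TCP pose, the force, the opening and the grip force at its end, in the units of the state.
- r.sense(): the state, without advancing time (a new reading comes with each control period).
- eyes.grab_frame(name): name is "scene" or "top"; returns (picture, depth): 420x560x3 uint8, red, green, blue; 420x560 float32, mm along the optical axis (not along the pixel's ray), 0 where there is no reading.
- eyes.camera_info(name): a dict with "intrinsics" (3x3 intrinsics, pixels), "k1" (the pictures are not rectified: a ray, as slopes to the right and down, at radius r is drawn at 1 + k1 r^2 times it, then the intrinsics apply), "cam_to_world" (4x4, takes a point from camera to world coordinates). Camera axes: x right, y up, looking along -z (the intrinsics and any distortion apply to the point x, -y, -z); pixel columns grow to the right and rows downward; lengths in mm; the calibration is good to about 2 mm. A picture is of the moment at which its call begins. camera_info takes no time and is no camera call.
- workorder.sign_off(): hands the job in; it is judged then, once.
The state is a dict: "clock": time; "qpos": joint angles; "qvel": joint speeds; "joint_efforts": joint torques, N m; "eef_pos": TCP position; "tcp_rot": TCP orientation; "contact_force": force on the tool from outside, world axes, zero at the start; "wrist_torque": the same for the moment, N m; "opening": opening from 0.0 (shut) to 1.0 (fully open); "grasp_force": force on a finger pad.
Only numpy, scipy, OpenCV 4.12 (cv2) and the standard library are available. Lean on these libraries where they do the work, as an engineer would, in place of code of your own. Each camera call takes 0.05 s, during which the arm holds its last target. There are 200 camera calls.

### The job

The broad cold chisel lying on the bench belongs in the closed wooden chisel case. Lift the case's lid by its bar handle, right over until it rests on its stop by itself, never letting it slam either way; then lay the chisel gently into the one empty place of the rack, edge to the same side as its two neighbours and lying down in both notches. Leave the lid open, as more tools follow, and do not disturb the two narrow chisels or the other things on the bench.

Things in the scene. Friction and masses are not known exactly. Their poses are not given: they have to be found in the camera images.
- chisel_case: Closed flat wooden case on the bench, does not move: 146 mm deep (x), 196 wide (y), body 46 high, 62 with the lid shut, walls 7. Origin: centre of the underside; x to the hinged back, y to the left seen from the front. Inside, chisels lie along y, edges to -y, at x = -32 (empty place), +10 and +42 mm, in two notched strips 16 mm thick (tops at z = 30); fingers have the 82 mm between the strips.
- case_lid (a joint): Lid angle: 0 shut, grows as the lid is lifted, 1.83 rad = resting on its stop, 15 degrees past upright. The lid (0.3 kg) swings loosely: before upright it falls shut, past upright it falls onto its stop.
- lid_hinge (a point): On the lid's hinge axis (parallel to the case's y), at the middle of the case's back upper edge, 46 mm above the case's underside.
- lid_handle (a point): Middle of the lid's bar handle: round steel bar 10 mm thick, along the case's y, 104 mm long, held at both ends, 34 mm in front of the lid's front (29 mm free behind the bar). Lid shut: 54 mm above the case's underside. It turns with the lid: 180 mm in front of and 8 mm above the hinge axis in the lid's own directions.
- free_place (a point): Middle of the empty place in the case, at the height of its shank notch floor (16 mm above the case's underside); axes of the case. Case floor 9 mm below it, front wall's inner face at x = -34 mm, next chisel's axis at x = +42 mm, end walls' inner faces at y = +/-91 mm.
- shank_notch (a point): Middle of the empty place's shank notch floor, in the strip at y = +46 mm: notch 19 mm wide, 14 mm deep, mouth flared by 4 mm a side.
- edge_notch (a point): Middle of the empty place's edge notch floor, in the strip at y = -52 mm: notch 26 mm wide, 12 mm deep, mouth flared by 4 mm a side.
- broad_chisel: Cold chisel to be put away: dark octagonal steel bar 15 mm across, 150 long, 0.18 kg, flaring to a bright cutting edge 22 mm wide. Origin: middle of its length at its underside; y along it, head at +75 mm, edge at -75 mm; z up. Straight 15 mm shank from y = -15 to +62; centre of mass at y = +5 mm. Seated, its origin is 0.5 mm below the shank notch floor's height.
- broad_edge (a point): Middle of the broad chisel's cutting edge, 74 mm from its origin along -y and 8 mm above its underside.
- narrow_chisel_1: Narrow cold chisel in the middle place of the case: octagonal bar 15 mm across, 155 mm long, edge 14 mm wide. Origin: middle of its length at its underside; y along it, edge at -y. To be left alone.
- narrow_chisel_2: Narrow cold chisel like the other, in the place nearest the hinge. To be left alone.
- brush: Flat bristle brush 202 x 48 x 15 mm lying behind and to the right of the case; origin under its middle, y along it. To be left alone.
- tin: Open round metal tin, 66 mm across, 91 mm high, standing behind and to the left; origin: centre of its underside. To be left alone.
- tape: Roll of tape 93 mm across, 24 mm high, lying flat to the right of the case; origin: centre of its underside. To be left alone.
- hammer: Rock hammer 302 x 150 x 34 mm with a rubber grip, lying at the right of the bench; origin under its middle. To be left alone.

How it is judged:
By the outcome, as a careful person would: the job done as asked, in the order asked, and still so for the second after the job is handed in, with the robot touching nothing.
It also fails if it takes over 53 s, if anything falls off the work surface, if the arm or the gripper's body presses on something with over 40 N, if the wrist force passes 120 N, or if a joint passes its speed limit or range.

## Working session

There is one attempt and no reset: what is moved stays moved. The work goes in short steps, Python scripts to look and compute and a tool call to move; the robot and the scene stay as the last step left them, time stands still between calls to the robot, and variables do not carry over. Pictures are saved under pics/ and viewed, at most 10 in all, crops included, and the job is handed in when it is done.

Besides the shell and the picture viewer there is one more tool, called as name(argument=value, ...) on one line, values as JSON. step_arm: Moves the arm, as the interface text tells. Its arguments: {"type":"object","properties":{"moves":{"type":"array","items":{"type":"object","properties":{"tx":{"type":"number"},"ty":{"type":"number"},"tz":{"type":"number"},"ax":{"type":"number"},"ay":{"type":"number"},"az":{"type":"number"}}}},"gripper":{"type":"number"},"newtons":{"type":"number"}},"required":["moves"]}

```bash
mkdir -p pics; python3 - <<'E'
from rig import r,eyes
import cv2,numpy as np
s=r.sense();print({k:np.round(v,3).tolist() for k,v in s.items()})
for n in("scene","top"):
    p,d=eyes.grab_frame(n);np.savez(f"pics/{n}0.npz",p=p,d=d)
    cv2.imwrite(f"pics/{n}0.png",p[:,:,::-1])
    i=eyes.camera_info(n);print(n,np.round(i["intrinsics"],1).tolist(),i["k1"],np.round(i["cam_to_world"],3).tolist())
E
```

```text
{'clock': 0.0, 'qpos': [-1.145, 0.354, 1.634, -0.0, 1.155, -0.002], 'qvel': [0.0, -0.001, 0.0, -0.0, -0.001, -0.001], 'joint_efforts': [0.002, -60.525, -34.207, 0.0, 0.009, -0.0], 'eef_pos': [259.089, -568.256, 255.541], 'tcp_rot': [-3.14, 0.0, 0.428], 'contact_force': [-0.214, -0.567, 1.079], 'wrist_torque': [0.018, -0.041, 0.016], 'grasp_force': 0.0, 'opening': 0.998}
scene [[515.2, 0.0, 294.6], [0.0, 515.2, 212.6], [0.0, 0.0, 1.0]] -0.041400768938690026 [[-0.54, 0.636, -0.552, -111.299], [-0.842, -0.414, 0.346, 381.79], [-0.008, 0.651, 0.759, 1028.078], [0.0, 0.0, 0.0, 1.0]]
top [[480.1, 0.0, 276.2], [0.0, 480.1, 206.9], [0.0, 0.0, 1.0]] -0.08790672225375791 [[-0.03, 0.979, -0.201, 398.313], [-1.0, -0.03, 0.005, -55.654], [-0.001, 0.201, 0.98, 1065.683], [0.0, 0.0, 0.0, 1.0]]
```

View pics/top0.png

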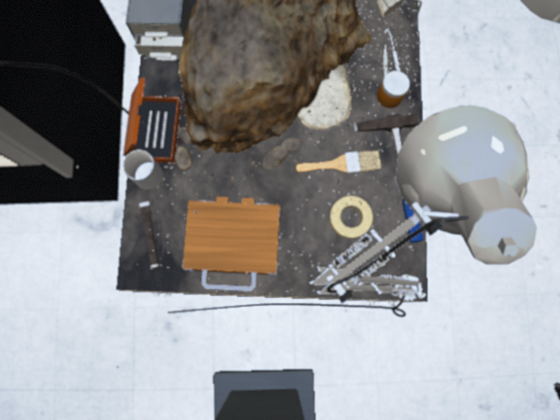

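View pics/scene0.png

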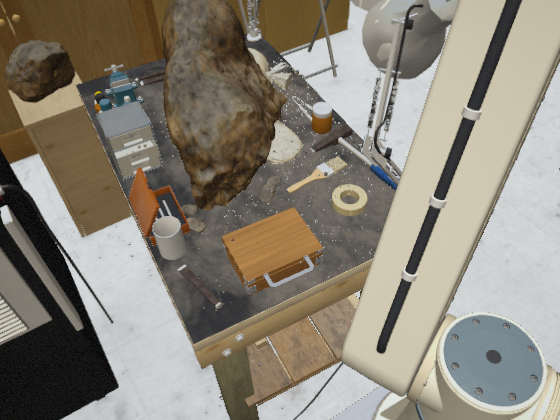

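The top view shows the case lid at about (183–280, 200–273), its handle at (205–255, 288), and the chisel at (145,203)–(155,267). The brush, tape and hammer lie to the right. I'll enlarge the case and chisel.

```bash
cat > h.py <<'E'
import numpy as np,cv2
from rig import r,eyes
def ray(n,uv):
    i=eyes.camera_info(n);K=np.array(i["intrinsics"],float);T=np.array(i["cam_to_world"])
    p=cv2.undistortPoints(np.array(uv,float).reshape(-1,1,2),K,np.array([i["k1"],0,0,0,0]))[:,0]
    d=np.c_[p[:,0],-p[:,1],-np.ones(len(p))]@T[:3,:3].T
    return T[:3,3],d
def atz(n,uv,z):
    o,d=ray(n,uv);z=np.broadcast_to(z,len(d));return o+d*((z-o[2])/d[:,2])[:,None]
def atdepth(n,uv,D):
    o,d=ray(n,uv);return o+d*np.asarray(D)[:,None]
def tri(a,b):  # uv in top, uv in scene
    o1,d1=ray("top",a);o2,d2=ray("scene",b);out=[]
    for x,y in zip(d1,d2):
        t=np.linalg.lstsq(np.c_[x,-y],o2-o1,rcond=None)[0]
        p,q=o1+t[0]*x,o2+t[1]*y;out.append([*((p+q)/2),np.linalg.norm(p-q)])
    return np.array(out)
def project(n,P):
    i=eyes.camera_info(n);K=np.array(i["intrinsics"],float);T=np.array(i["cam_to_world"])
    c=(np.atleast_2d(P)-T[:3,3])@T[:3,:3];c=c*[1,-1,-1]
    return cv2.projectPoints(c,np.zeros(3),np.zeros(3),K,np.array([i["k1"],0,0,0,0]))[0][:,0]
E
python3 - <<'E'
import numpy as np,cv2
a=np.load("pics/top0.npz")["p"][190:300,120:290];b=np.load("pics/scene0.npz")["p"][200:320,165:335]
A=cv2.resize(a[:,:,::-1],None,fx=4.7,fy=4.7,interpolation=cv2.INTER_CUBIC);B=cv2.resize(b[:,:,::-1],None,fx=4.7,fy=4.7,interpolation=cv2.INTER_CUBIC)
for I,(u0,v0) in((A,(120,190)),(B,(165,200))):
    for u in range(u0,u0+171,10):cv2.line(I,(int((u-u0+.5)*4.7),0),(int((u-u0+.5)*4.7),5 if u%50 else 12),(0,255,255),1)
    for v in range(v0,v0+121,10):cv2.line(I,(0,int((v-v0+.5)*4.7)),(5 if v%50 else 12,int((v-v0+.5)*4.7)),(0,255,255),1)
cv2.imwrite("pics/topc.png",A);cv2.imwrite("pics/scenec.png",B)
E
```

```text
(no output)
```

View pics/topc.png

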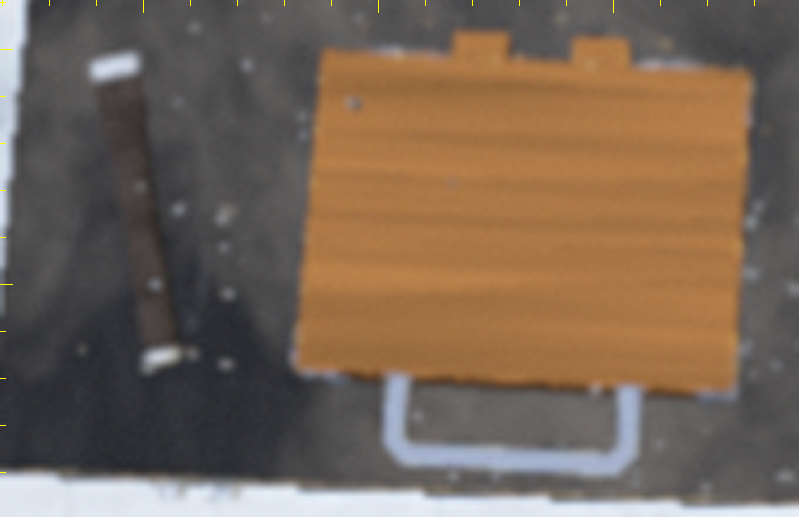

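View pics/scenec.png

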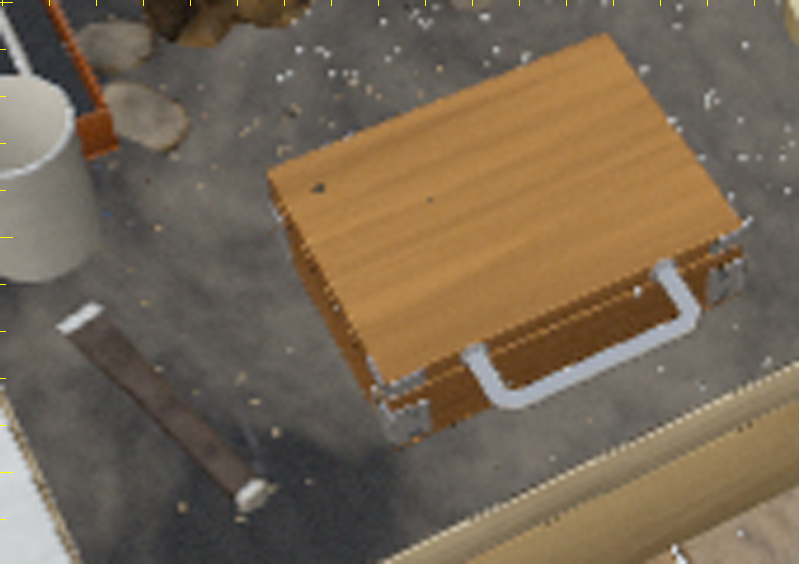

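The crops show the chisel with its wide bright edge at the far end (top crop (115,66), scene crop (80,318)) and its head nearest the robot ((161,357) and (252,494)). The handle bar's middle is at (512,460) in top and (600,360) in scene. Next I triangulate.

```bash
python3 - <<'E'
from h import *
np.set_printoptions(precision=1,suppress=True)
t=np.array([(297,371),(737,389),(750,72),(321,50),(400,455),(625,464),(115,66),(161,357)],float)
s=np.array([(381,383),(742,222),(605,36),(268,173),(508,398),(692,317),(80,318),(252,494)],float)
t=(t+.5)/4.7-.5+[120,190]; s=(s+.5)/4.7-.5+[165,200]
P=tri(t,s);print(P)
D=np.load("pics/top0.npz")["d"]
print(atdepth("top",t,[D[int(round(v)),int(round(u))] for u,v in t]))
print("atz62 corners top",atz("top",t[:4],62)[:,:2],"scene",atz("scene",s[:4],62)[:,:2])
print("bar z54 top",atz("top",t[4:6],54)[:,:2],"scene",atz("scene",s[4:6],54)[:,:2])
print("chisel z8 top",atz("top",t[6:],10)[:,:2],"scene",atz("scene",s[6:],10)[:,:2])
# lid surface depth
for cx,cy in[(400,150),(650,150),(400,320),(650,320)]:
    q=np.array([(cx+.5)/4.7-.5+120,(cy+.5)/4.7-.5+190]);print(atdepth("top",[q],[D[int(q[1]),int(q[0])]]))
# chisel mask by dark colour + depth > 6mm
v,u=np.mgrid[195:280,135:170];W=atdepth("top",np.c_[u.ravel(),v.ravel()],D[v,u].ravel())
m=(W[:,2]>6)&(W[:,2]<30)&(D[v,u].ravel()>0);Q=W[m];c=Q.mean(0);w,e=np.linalg.eigh(np.cov((Q-c)[:,:2].T));a=e[:,1];l=(Q-c)[:,:2]@a
print("chisel depth",m.sum(),c,a,np.percentile(l,[0,2,98,100]),np.percentile(Q[:,2],[10,50,90]))
ul=W[(D[v,u].ravel()>0)&~m];print("bench z",np.median(ul[:,2]))
E
```

```text
[[479.7 139.7  63.5   3.3]
 [465.6 -56.2  63.7   1.1]
 [608.9 -66.6  60.4   0.5]
 [623.8 127.9  62.4   1.9]
 [441.2  93.7  62.    2.1]
 [434.5  -5.7  58.7   1.4]
 [631.2 237.8  10.8   0.3]
 [490.4 211.8  13.5   1.1]]
[[483.7 150.8  -0.5]
 [465.3 -56.6  61.9]
 [607.9 -66.8  64.2]
 [639.3 140.7  -3.3]
 [440.7  93.6  56.8]
 [434.   -6.2  59.3]
 [631.2 237.9  11.2]
 [490.5 211.6  15.9]]
atz62 corners top [[478.7 138.7]
 [465.3 -56.6]
 [608.3 -66.8]
 [624.6 128.7]] scene [[481.8 140.5]
 [467.  -56.6]
 [607.8 -65.7]
 [623.3 127.2]]
bar z54 top [[440.9  94. ]
 [434.2  -6. ]] scene [[446.5  92. ]
 [437.6  -7.1]]
chisel z8 top [[631.5 238.2]
 [491.  213.1]] scene [[631.6 237.6]
 [492.1 210.8]]
[[577.   92.4  62.7]]
[[574.  -20.5  60.7]]
[[500.2  92.7  61.7]]
[[497.  -18.8  61.7]]
chisel depth 497 [565.8 225.   12.9] [-1.  -0.2] [-72.4 -68.8  76.4  78.7] [ 9.  13.1 16.3]
bench z -0.31374144762628475
```

Everything agrees with the given sizes. The case centre is about (544.6, 36.2), yaw −0.074, lid top at 62 mm. The chisel's middle is about (562, 224.6), its edge pointing at +0.18 rad. Before moving I check the point cloud for obstacles (rock, lamp).

```bash
python3 - <<'E'
from h import *
np.set_printoptions(precision=0,suppress=True,linewidth=200)
W=[]
for n in("top","scene"):
    D=np.load(f"pics/{n}0.npz")["d"];v,u=np.mgrid[0:420,0:560];m=D>0
    W.append(atdepth(n,np.c_[u[m],v[m]],D[m]))
W=np.vstack(W)
print("max z grid; rows x 200..900 step50, cols y 350..-500 step 50 (left to right)")
for x in range(200,900,50):
    row=[]
    for y in range(300,-551,-50):
        m=(abs(W[:,0]-x)<25)&(abs(W[:,1]-y)<25);row.append(W[m,2].max() if m.any() else -999)
    print(x,np.array(row))
m=(W[:,2]>60)&(abs(W[:,1]-30)<110)&(W[:,0]>630)
print("rock nearest x by height:",[(z,round(W[m&(abs(W[:,2]-z)<20),0].min())) for z in range(80,500,40) if (m&(abs(W[:,2]-z)<20)).any()])
E
```

```text
max z grid; rows x 200..900 step50, cols y 350..-500 step 50 (left to right)
200 [-790. -787. -788. -785. -788.  640.  779.  788. -787. -791. -785. -785. -789. -790. -786. -790. -785. -788.]
250 [-789. -786. -789. -784. -790. -788. -784. -786. -789. -787. -788. -788. -786. -786. -785. -788.  303. -789.]
300 [-790. -786. -788. -789. -790. -787. -789. -788. -790. -788. -788. -789. -788. -786. -788. -787. -790. -791.]
350 [-787. -784. -789. -790. -787. -790. -789. -786. -783. -786. -788. -786. -791. -145. -784. -790. -789. -788.]
400 [-784. -773.  -59. -754.    1.    4.    6.    6.  376.  413.  292.  236.  174.  105.    5. -789. -792. -783.]
450 [   5.    7.    6.    6.   65.   67.   67.   67.  382.  506.  603.  625.  626.  100.    5. -999. -999. -999.]
500 [   6.   29.   25.   69.   67.   68.   68.   68.   58.  497.  602.  625.  626.  562.    5. -999. -999. -999.]
550 [   6.   19.   28.   66.   69.   69.   68.   68.   55.   52.  516.  572.  576.  563.   33. -999. -999. -999.]
600 [   7.   20.   18.   66.   69.   68.   70.   69.   54.   54.  505.  559.  562.  554.    6. -999. -999. -999.]
650 [   5.   93.   95.   57.   62.   60.   61.   54.   49.   63.   74.  524.  530.   34.    4. -999. -999. -999.]
700 [   7.   96.   95.   13.    7.  162.   49.   50.   53.   52.   54.   50.   18.   29. -786. -789. -999. -999.]
750 [  54.  134.  130.   73.  213.  223.  216.  193.  164.   53.   51.   48.   18.   29.    8. -999. -999. -999.]
800 [  50.  133.  137.  140.  249.  261.  260.  257.  237.  166.   49.   35.   36.   39.   33. -999. -999. -999.]
850 [-781.  132.  133.   41.  267.  281.  279.  269.  249.  194.   54.   43.   82.   83.   25. -999. -999. -999.]
rock nearest x by height: [(80, 638), (120, 723), (160, 722), (200, 740), (240, 772), (280, 823), (320, 932), (360, 1066)]
```

There's a lamp-like stand at x 400–650, y −100…−350, reaching 300–600 mm high, right on the direct path. I'll look at its extents and check the arm's route.

```bash
python3 - <<'E'
from h import *
np.set_printoptions(precision=0,suppress=True,linewidth=200)
for n in("top","scene"):
    D=np.load(f"pics/{n}0.npz")["d"];v,u=np.mgrid[0:420,0:560];m=D>0
    W=atdepth(n,np.c_[u[m],v[m]],D[m])
    W=W[(W[:,2]>75)&(W[:,1]<0)&(W[:,1]>-470)&(W[:,0]<720)&(W[:,0]>150)]
    print(n)
    for y in range(-20,-470,-30):
        k=W[abs(W[:,1]-y)<15]
        if len(k):
            i=k[:,0].argmin();print(y,len(k),"xmin pt",k[i],"z range",k[:,2].min(),k[:,2].max(),"x max",k[:,0].max(), "zmin for x<520", k[k[:,0]<520,2].min() if (k[:,0]<520).any() else None)
E
python3 - <<'E'
import numpy as np,cv2
a=np.load("pics/top0.npz")["p"][90:310,300:560];b=np.load("pics/scene0.npz")["p"][0:220,330:450]
A=cv2.resize(a[:,:,::-1],(520,440));B=cv2.resize(b[:,:,::-1],(240,440))
cv2.imwrite("pics/lamp.png",np.hstack([A,B]))
E
```

```text
top
-110 163 xmin pt [ 414. -117.  367.] z range 342.173316269112 381.6487034430179 x max 452.86899016458113 zmin for x<520 342.173316269112
-140 849 xmin pt [ 398. -150.  349.] z range 318.12295247554243 446.67804008278995 x max 471.30228511083465 zmin for x<520 318.12295247554243
-170 1104 xmin pt [ 402. -156.  360.] z range 268.861970342758 535.981624770989 x max 485.0073917868548 zmin for x<520 268.861970342758
-200 1034 xmin pt [ 419. -191.  258.] z range 225.03644298714016 595.8021686620441 x max 501.34455552089685 zmin for x<520 225.03644298714016
-230 3654 xmin pt [ 413. -234.  231.] z range 182.25380077523369 602.1508657757922 x max 618.2178294836848 zmin for x<520 182.25380077523369
-260 6149 xmin pt [ 409. -274.  172.] z range 138.8192546827961 625.1721232229714 x max 627.0683655502764 zmin for x<520 138.8192546827961
-290 4288 xmin pt [ 409. -300.  137.] z range 97.05669647393881 626.3936022177302 x max 629.7036670334976 zmin for x<520 97.05669647393881
-320 1890 xmin pt [ 409. -334.   80.] z range 76.53441404652119 621.0916908673131 x max 630.0438832363344 zmin for x<520
[... 1112 characters left out ...]
930816
-230 1761 xmin pt [ 421. -216.  229.] z range 224.11702003183188 603.2118990835468 x max 617.2330990332116 zmin for x<520 224.11702003183188
-260 2479 xmin pt [ 429. -270.  585.] z range 423.4863109934453 615.2455324023812 x max 623.626689637 zmin for x<520 423.4863109934453
-290 708 xmin pt [ 431. -279.  583.] z range 416.80006805735434 613.392550456283 x max 629.8836174533822 zmin for x<520 416.80006805735434
-320 191 xmin pt [ 473. -307.  515.] z range 425.17762764967085 529.3826990966667 x max 503.5568420866665 zmin for x<520 425.17762764967085
-350 16 xmin pt [ 485. -336.  489.] z range 437.36997451727245 516.1672520517802 x max 502.3509279619659 zmin for x<520 437.36997451727245
```

View pics/lamp.png

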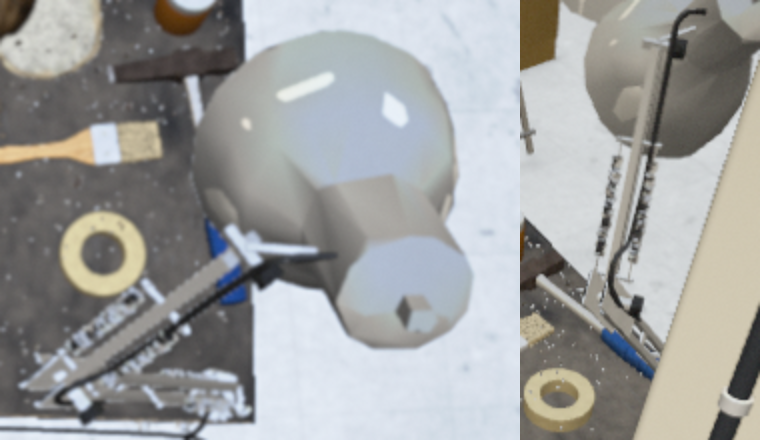

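It's an articulated desk lamp: every point has x ≥ 398, over y −105…−380. I'll retract to about 310 mm radius, swing past it, then extend to the handle.

step_arm(moves=[{"ty": -1},{"ty": -1},{"ty": -1},{"ty": -1},{"ty": -1}], gripper=0.3, newtons=40)

```text
schema error: expected keys tx, ty, tz, ax, ay, az
```

step_arm(moves=[{"ty": -1},{"ty": -1},{"ty": -1},{"ty": -1},{"ty": -1}])

```text
schema error: expected keys tx, ty, tz, ax, ay, az
```

step_arm(moves=[{"tx": 0,"ty": -1,"tz": 0,"ax": 0,"ay": 0,"az": 0},{"tx": 0,"ty": -1,"tz": 0,"ax": 0,"ay": 0,"az": 0},{"tx": 0,"ty": -1,"tz": 0,"ax": 0,"ay": 0,"az": 0},{"tx": 0,"ty": -1,"tz": 0,"ax": 0,"ay": 0,"az": 0},{"tx": 0,"ty": -1,"tz": 0,"ax": 0,"ay": 0,"az": 0}], gripper=0.3, newtons=40)

```text
clock: 0.72
eef_pos: [207.0, -453.9, 256.0]
tcp_rot: [-3.141, -0.0, 0.428]
contact_force: [0.6, -0.0, 1.5]
opening: 0.297
grasp_force: 0.0
```

step_arm(moves=[{"tx": 0,"ty": -1,"tz": 0,"ax": 0,"ay": 0,"az": 0},{"tx": 0,"ty": -1,"tz": 0,"ax": 0,"ay": 0,"az": 0},{"tx": 0,"ty": -1,"tz": 0,"ax": 0,"ay": 0,"az": 0},{"tx": 0,"ty": -1,"tz": 0,"ax": 0,"ay": 0,"az": 0},{"tx": 0,"ty": -1,"tz": 0,"ax": 0,"ay": 0,"az": 0}])

```text
clock: 1.35
eef_pos: [155.1, -340.2, 256.0]
tcp_rot: [-3.141, 0.0, 0.428]
contact_force: [0.2, 0.2, 0.2]
opening: 0.295
grasp_force: 0.0
```

step_arm(moves=[{"tx": 0,"ty": -0.9,"tz": 0,"ax": 0,"ay": 0,"az": 0},{"tx": 0,"ty": -0.9,"tz": 0,"ax": 0,"ay": 0,"az": 0},{"tx": 0,"ty": -0.8,"tz": 0,"ax": 0,"ay": 0,"az": 0},{"tx": 0.9,"ty": 0,"tz": 0,"ax": 0,"ay": 0,"az": -0.05},{"tx": 0.9,"ty": 0,"tz": 0,"ax": 0,"ay": 0,"az": -0.05}])

```text
clock: 1.98
eef_pos: [169.0, -261.4, 256.3]
tcp_rot: [3.141, 0.0, 0.586]
contact_force: [-1.0, -0.4, 1.0]
opening: 0.301
grasp_force: 0.0
```

step_arm(moves=[{"tx": 1,"ty": 0,"tz": 0,"ax": 0,"ay": 0,"az": -0.05},{"tx": 1,"ty": 0,"tz": 0,"ax": 0,"ay": 0,"az": -0.05},{"tx": 1,"ty": 0,"tz": 0,"ax": 0,"ay": 0,"az": -0.05},{"tx": 1,"ty": 0,"tz": 0,"ax": 0,"ay": 0,"az": -0.05},{"tx": 1,"ty": 0,"tz": 0,"ax": 0,"ay": 0,"az": -0.05}])

```text
clock: 2.6
eef_pos: [260.7, -177.1, 256.2]
tcp_rot: [-3.141, -0.0, 0.98]
contact_force: [-0.3, 0.8, -0.1]
opening: 0.3
grasp_force: 0.0
```

step_arm(moves=[{"tx": 1,"ty": -0.1,"tz": 0,"ax": 0,"ay": 0,"az": -0.05},{"tx": 1,"ty": -0.1,"tz": 0,"ax": 0,"ay": 0,"az": -0.05},{"tx": 1,"ty": -0.1,"tz": 0,"ax": 0,"ay": 0,"az": -0.05},{"tx": 1,"ty": -0.1,"tz": 0,"ax": 0,"ay": 0,"az": -0.05},{"tx": 1,"ty": 0,"tz": 0,"ax": 0,"ay": 0,"az": -0.05}])

```text
clock: 3.22
eef_pos: [303.9, -59.9, 256.2]
tcp_rot: [-3.141, -0.0, 1.373]
contact_force: [0.2, -0.1, -0.4]
opening: 0.3
grasp_force: 0.0
```

step_arm(moves=[{"tx": 1,"ty": 0,"tz": 0,"ax": 0,"ay": 0,"az": -0.04},{"tx": 1,"ty": 0,"tz": 0,"ax": 0,"ay": 0,"az": -0.04},{"tx": 1,"ty": 0,"tz": 0,"ax": 0,"ay": 0,"az": 0},{"tx": 0.5,"ty": 0.5,"tz": 0,"ax": 0,"ay": 0,"az": 0},{"tx": 0,"ty": 0,"tz": 0,"ax": 0,"ay": 0,"az": 0}])

```text
clock: 3.85
eef_pos: [328.7, 25.3, 256.3]
tcp_rot: [3.141, 0.0, 1.498]
contact_force: [0.7, -0.2, -0.6]
opening: 0.295
grasp_force: 0.0
```

step_arm(moves=[{"tx": 0.214,"ty": 0.86,"tz": 1,"ax": 0,"ay": 0,"az": 0},{"tx": 0.214,"ty": 0.86,"tz": 1,"ax": 0,"ay": 0,"az": 0},{"tx": 0.214,"ty": 0.86,"tz": 1,"ax": 0,"ay": 0,"az": 0},{"tx": 0.214,"ty": 0.86,"tz": 1,"ax": 0,"ay": 0,"az": 0},{"tx": 0.214,"ty": 0.86,"tz": 1,"ax": 0,"ay": 0,"az": 0}])

```text
clock: 4.47
eef_pos: [437.6, 42.7, 130.2]
tcp_rot: [-3.141, 0.0, 1.495]
contact_force: [0.4, -1.5, 0.5]
opening: 0.297
grasp_force: 0.0
```

```bash
python3 - <<'E'
from h import *
for n,(v0,v1,u0,u1) in{"scene":(200,320,200,340)}.items():
    p,d=eyes.grab_frame(n);I=cv2.resize(p[v0:v1,u0:u1,::-1],None,fx=5,fy=5,interpolation=cv2.INTER_CUBIC);cv2.imwrite("pics/handle1.png",I)
print(r.sense()["eef_pos"])
E
```

```text
[439.069769    42.95908804 128.06815525]
```

View pics/handle1.png

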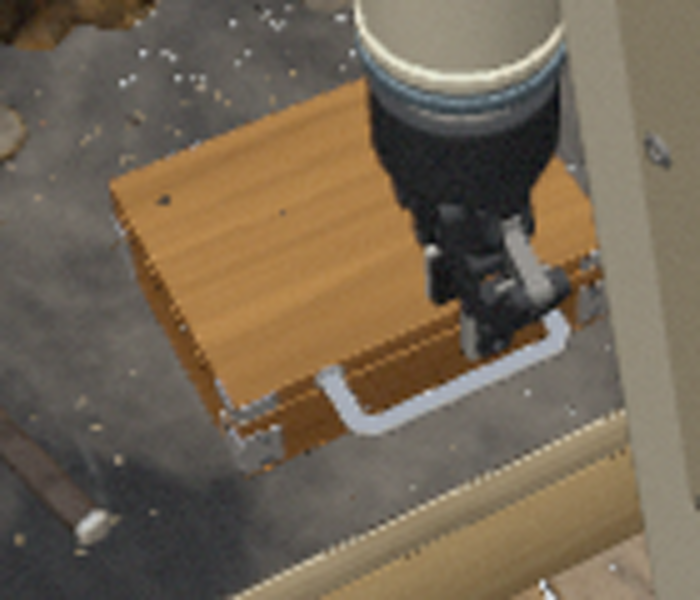

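The picture shows the open gripper hanging above the bar, at about (490,350) in the crop with the bar running (370,420)–(560,335). I go straight down around it and close.

step_arm(moves=[{"tx": 0,"ty": 0,"tz": 0.7,"ax": 0,"ay": 0,"az": 0},{"tx": 0,"ty": 0,"tz": 0.7,"ax": 0,"ay": 0,"az": 0},{"tx": 0,"ty": 0,"tz": 0.6,"ax": 0,"ay": 0,"az": 0},{"tx": 0,"ty": 0,"tz": 0.5,"ax": 0,"ay": 0,"az": 0},{"tx": 0,"ty": 0,"tz": 0.2,"ax": 0,"ay": 0,"az": 0}])

```text
clock: 5.15
eef_pos: [436.5, 43.4, 63.2]
tcp_rot: [-3.141, 0.0, 1.496]
contact_force: [-0.1, -1.5, 0.4]
opening: 0.299
grasp_force: 0.0
```

step_arm(moves=[{"tx": 0,"ty": 0,"tz": 0,"ax": 0,"ay": 0,"az": 0},{"tx": 0,"ty": 0,"tz": 0,"ax": 0,"ay": 0,"az": 0},{"tx": 0,"ty": 0,"tz": 0,"ax": 0,"ay": 0,"az": 0},{"tx": 0,"ty": 0,"tz": 0,"ax": 0,"ay": 0,"az": 0}], gripper=0, newtons=40)

```text
clock: 5.65
eef_pos: [438.6, 43.5, 64.6]
tcp_rot: [3.138, -0.0, 1.496]
contact_force: [4.0, -3.4, -1.8]
opening: 0.095
grasp_force: 38.9
```

```bash
python3 - <<'E'
import numpy as np
th=np.r_[np.array([0,.04,.1,.17]),np.linspace(.24,1.70,21)[0:],1.75,1.79,1.82]
x=-180*np.cos(th)+8*np.sin(th);z=180*np.sin(th)+8*np.cos(th)
for i in range(len(th)-1):print(i,round(th[i+1],3),"ty %.2f tz %.2f"%((x[i+1]-x[i])/25,-(z[i+1]-z[i])/25),"cum",round(x[i+1]-x[0],1),round(z[i+1]-z[0],1))
E
```

```text
0 0.04 ty 0.02 tz -0.29 cum 0.5 7.2
1 0.1 ty 0.05 tz -0.43 cum 1.7 17.9
2 0.17 ty 0.09 tz -0.50 cum 3.9 30.3
3 0.24 ty 0.12 tz -0.49 cum 7.1 42.6
4 0.313 ty 0.17 tz -0.50 cum 11.2 55.0
5 0.386 ty 0.20 tz -0.49 cum 16.3 67.2
6 0.459 ty 0.24 tz -0.47 cum 22.2 78.9
7 0.532 ty 0.27 tz -0.45 cum 28.9 90.2
8 0.605 ty 0.30 tz -0.43 cum 36.5 101.0
9 0.678 ty 0.33 tz -0.41 cum 44.8 111.1
10 0.751 ty 0.36 tz -0.38 cum 53.9 120.7
11 0.824 ty 0.39 tz -0.35 cum 63.6 129.5
12 0.897 ty 0.41 tz -0.32 cum 73.9 137.7
13 0.97 ty 0.44 tz -0.29 cum 84.8 145.0
14 1.043 ty 0.46 tz -0.26 cum 96.3 151.5
15 1.116 ty 0.47 tz -0.23 cum 108.1 157.2
16 1.189 ty 0.49 tz -0.19 cum 120.4 162.0
17 1.262 ty 0.50 tz -0.16 cum 132.9 165.9
18 1.335 ty 0.51 tz -0.12 cum 145.7 168.9
19 1.408 ty 0.52 tz -0.08 cum 158.7 170.9
20 1.481 ty 0.52 tz -0.04 cum 171.8 172.0
21 1.554 ty 0.53 tz -0.00 cum 185.0 172.1
22 1.627 ty 0.52 tz 0.03 cum 198.1 171.3
23 1.7 ty 0.52 tz 0.07 cum 211.1 169.5
24 1.75 ty 0.35 tz 0.07 cum 220.0 167.7
25 1.79 ty 0.28 tz 0.07 cum 227.0 166.0
26 1.82 ty 0.21 tz 0.06 cum 232.1 164.5
```

step_arm(moves=[{"tx": 0,"ty": 0.02,"tz": -0.29,"ax": 0,"ay": 0,"az": 0},{"tx": 0,"ty": 0.05,"tz": -0.43,"ax": 0,"ay": 0,"az": 0},{"tx": 0,"ty": 0.09,"tz": -0.5,"ax": 0,"ay": 0,"az": 0},{"tx": 0,"ty": 0.12,"tz": -0.49,"ax": 0,"ay": 0,"az": 0}])

```text
clock: 6.15
eef_pos: [445.7, 43.0, 107.8]
tcp_rot: [3.138, -0.0, 1.496]
contact_force: [6.5, -3.5, -3.8]
opening: 0.095
grasp_force: 38.9
```

step_arm(moves=[{"tx": 0,"ty": 0.17,"tz": -0.5,"ax": 0,"ay": 0,"az": 0},{"tx": 0,"ty": 0.2,"tz": -0.49,"ax": 0,"ay": 0,"az": 0},{"tx": 0,"ty": 0.24,"tz": -0.47,"ax": 0,"ay": 0,"az": 0},{"tx": 0,"ty": 0.27,"tz": -0.45,"ax": 0,"ay": 0,"az": 0},{"tx": 0,"ty": 0.3,"tz": -0.43,"ax": 0,"ay": 0,"az": 0}])

```text
clock: 6.78
eef_pos: [474.0, 40.7, 165.8]
tcp_rot: [3.14, 0.0, 1.496]
contact_force: [6.4, -3.8, -7.4]
opening: 0.096
grasp_force: 38.7
```

step_arm(moves=[{"tx": 0,"ty": 0.33,"tz": -0.41,"ax": 0,"ay": 0,"az": 0},{"tx": 0,"ty": 0.36,"tz": -0.38,"ax": 0,"ay": 0,"az": 0},{"tx": 0,"ty": 0.39,"tz": -0.35,"ax": 0,"ay": 0,"az": 0},{"tx": 0,"ty": 0.41,"tz": -0.32,"ax": 0,"ay": 0,"az": 0},{"tx": 0,"ty": 0.44,"tz": -0.29,"ax": 0,"ay": 0,"az": 0}])

```text
clock: 7.4
eef_pos: [519.5, 37.1, 209.4]
tcp_rot: [-3.136, 0.001, 1.496]
contact_force: [-10.2, -3.4, 12.9]
opening: 0.097
grasp_force: 40.8
```

step_arm(moves=[{"tx": 0,"ty": 0.44,"tz": -0.3,"ax": 0,"ay": 0,"az": 0},{"tx": 0,"ty": 0.46,"tz": -0.26,"ax": 0,"ay": 0,"az": 0},{"tx": 0,"ty": 0.49,"tz": -0.19,"ax": 0,"ay": 0,"az": 0},{"tx": 0,"ty": 0.5,"tz": -0.16,"ax": 0,"ay": 0,"az": 0}])

```text
clock: 7.9
eef_pos: [568.6, 33.3, 232.1]
tcp_rot: [-3.14, 0.001, 1.496]
contact_force: [-3.6, -4.9, 0.5]
opening: 0.099
grasp_force: 40.4
```

step_arm(moves=[{"tx": 0,"ty": 0.51,"tz": -0.12,"ax": 0,"ay": 0,"az": 0},{"tx": 0,"ty": 0.52,"tz": -0.08,"ax": 0,"ay": 0,"az": 0},{"tx": 0,"ty": 0.52,"tz": -0.04,"ax": 0,"ay": 0,"az": 0},{"tx": 0,"ty": 0.53,"tz": 0,"ax": 0,"ay": 0,"az": 0},{"tx": 0,"ty": 0.52,"tz": 0.03,"ax": 0,"ay": 0,"az": 0}])

```text
clock: 8.52
eef_pos: [634.2, 28.3, 237.5]
tcp_rot: [3.141, 0.001, 1.496]
contact_force: [-1.2, -5.0, 2.2]
opening: 0.097
grasp_force: 41.2
```

step_arm(moves=[{"tx": 0,"ty": 0.5,"tz": 0.07,"ax": 0,"ay": 0,"az": 0},{"tx": 0,"ty": 0.35,"tz": 0.07,"ax": 0,"ay": 0,"az": 0},{"tx": 0,"ty": 0.2,"tz": 0.05,"ax": 0,"ay": 0,"az": 0},{"tx": 0,"ty": 0,"tz": 0,"ax": 0,"ay": 0,"az": 0}])

```text
clock: 9.02
eef_pos: [660.6, 26.3, 232.5]
tcp_rot: [3.14, 0.001, 1.496]
contact_force: [-1.5, -5.0, 4.5]
opening: 0.097
grasp_force: 42.1
```

step_arm(moves=[{"tx": 0,"ty": 0.1,"tz": 0.02,"ax": 0,"ay": 0,"az": 0},{"tx": 0,"ty": 0.1,"tz": 0.03,"ax": 0,"ay": 0,"az": 0},{"tx": 0,"ty": 0.08,"tz": 0.02,"ax": 0,"ay": 0,"az": 0},{"tx": 0,"ty": 0,"tz": 0,"ax": 0,"ay": 0,"az": 0}])

```text
clock: 9.52
eef_pos: [667.1, 25.8, 230.5]
tcp_rot: [3.141, 0.001, 1.496]
contact_force: [-0.5, -4.6, 1.4]
opening: 0.098
grasp_force: 42.2
```

step_arm(moves=[{"tx": 0,"ty": 0.06,"tz": 0.02,"ax": 0,"ay": 0,"az": 0},{"tx": 0,"ty": 0.06,"tz": 0.02,"ax": 0,"ay": 0,"az": 0},{"tx": 0,"ty": 0.06,"tz": 0.01,"ax": 0,"ay": 0,"az": 0},{"tx": 0,"ty": 0,"tz": 0,"ax": 0,"ay": 0,"az": 0}])

```text
clock: 10.02
eef_pos: [671.5, 25.5, 229.2]
tcp_rot: [3.141, 0.001, 1.496]
contact_force: [-0.5, -6.1, 1.2]
opening: 0.096
grasp_force: 42.2
```

step_arm(moves=[{"tx": 0,"ty": 0.06,"tz": 0.02,"ax": 0,"ay": 0,"az": 0},{"tx": 0,"ty": 0.06,"tz": 0.02,"ax": 0,"ay": 0,"az": 0},{"tx": 0,"ty": 0,"tz": 0,"ax": 0,"ay": 0,"az": 0}])

```text
clock: 10.4
eef_pos: [672.0, 25.4, 229.0]
tcp_rot: [-3.137, 0.001, 1.496]
contact_force: [-13.8, -4.9, 13.1]
opening: 0.097
grasp_force: 43.5
```

The stop is felt (−14 N). I back off the preload, open, and rise clear of the bar.

step_arm(moves=[{"tx": 0,"ty": -0.09,"tz": -0.02,"ax": 0,"ay": 0,"az": 0},{"tx": 0,"ty": 0,"tz": 0,"ax": 0,"ay": 0,"az": 0}])

```text
clock: 10.65
eef_pos: [671.8, 25.4, 229.1]
tcp_rot: [-3.141, 0.001, 1.496]
contact_force: [-2.6, -5.8, 4.2]
opening: 0.095
grasp_force: 42.5
```

step_arm(moves=[{"tx": 0,"ty": 0,"tz": 0,"ax": 0,"ay": 0,"az": 0},{"tx": 0,"ty": 0,"tz": 0,"ax": 0,"ay": 0,"az": 0},{"tx": 0,"ty": 0,"tz": 0,"ax": 0,"ay": 0,"az": 0},{"tx": 0,"ty": 0,"tz": -0.3,"ax": 0,"ay": 0,"az": 0},{"tx": 0,"ty": 0,"tz": -0.6,"ax": 0,"ay": 0,"az": 0}], gripper=0.3)

```text
clock: 11.28
eef_pos: [671.5, 26.1, 251.4]
tcp_rot: [-3.141, 0.0, 1.496]
contact_force: [0.0, -0.9, 0.2]
opening: 0.3
grasp_force: 0.0
```

step_arm(moves=[{"tx": 0,"ty": 0,"tz": -1,"ax": 0,"ay": 0,"az": 0},{"tx": 0,"ty": 0,"tz": -1,"ax": 0,"ay": 0,"az": 0},{"tx": 0,"ty": 0,"tz": 0,"ax": 0,"ay": 0,"az": 0}])

```text
clock: 11.65
eef_pos: [673.0, 26.1, 304.5]
tcp_rot: [3.136, -0.001, 1.496]
contact_force: [-0.0, -0.1, 0.2]
opening: 0.298
grasp_force: 0.0
```

step_arm(moves=[{"tx": 0.944,"ty": -0.652,"tz": 0,"ax": 0,"ay": 0,"az": 0},{"tx": 0.944,"ty": -0.652,"tz": 0,"ax": 0,"ay": 0,"az": 0},{"tx": 0.944,"ty": -0.652,"tz": 0,"ax": 0,"ay": 0,"az": 0},{"tx": 0.944,"ty": -0.652,"tz": 0,"ax": 0,"ay": 0,"az": 0}])

```text
clock: 12.15
eef_pos: [612.9, 125.7, 300.5]
tcp_rot: [-3.141, 0.0, 1.496]
contact_force: [-0.1, 0.3, 0.8]
opening: 0.299
grasp_force: 0.0
```

step_arm(moves=[{"tx": 0.944,"ty": -0.652,"tz": 0,"ax": 0,"ay": 0,"az": 0},{"tx": 0.944,"ty": -0.652,"tz": 0,"ax": 0,"ay": 0,"az": 0},{"tx": 0.944,"ty": -0.652,"tz": 0,"ax": 0,"ay": 0,"az": 0},{"tx": 0.944,"ty": -0.652,"tz": 0,"ax": 0,"ay": 0,"az": 0}])

```text
clock: 12.65
eef_pos: [555.0, 224.7, 300.6]
tcp_rot: [-3.141, 0.0, 1.496]
contact_force: [0.9, -0.7, 0.2]
opening: 0.3
grasp_force: 0.0
```

step_arm(moves=[{"tx": 0,"ty": 0,"tz": 0.4,"ax": 0,"ay": 0,"az": -0.116},{"tx": 0,"ty": 0,"tz": 0.4,"ax": 0,"ay": 0,"az": -0.116},{"tx": 0,"ty": 0,"tz": 0.4,"ax": 0,"ay": 0,"az": -0.116},{"tx": 0,"ty": 0,"tz": 0.4,"ax": 0,"ay": 0,"az": -0.116},{"tx": 0,"ty": 0,"tz": 0.4,"ax": 0,"ay": 0,"az": -0.116}])

```text
clock: 13.28
eef_pos: [555.4, 224.0, 250.3]
tcp_rot: [-3.141, -0.0, 2.413]
contact_force: [-0.7, -0.2, -0.7]
opening: 0.301
grasp_force: 0.0
```

step_arm(moves=[{"tx": 0,"ty": 0,"tz": 0.6,"ax": 0,"ay": 0,"az": -0.116},{"tx": 0,"ty": 0,"tz": 0.6,"ax": 0,"ay": 0,"az": -0.116},{"tx": 0,"ty": 0,"tz": 0.6,"ax": 0,"ay": 0,"az": -0.116},{"tx": 0,"ty": 0,"tz": 0.6,"ax": 0,"ay": 0,"az": -0.116},{"tx": 0,"ty": 0,"tz": 0.6,"ax": 0,"ay": 0,"az": -0.116}])

```text
clock: 13.9
eef_pos: [555.4, 223.9, 175.1]
tcp_rot: [-3.141, -0.001, -2.959]
contact_force: [-1.0, 0.5, 0.9]
opening: 0.302
grasp_force: 0.0
```

```bash
python3 - <<'E'
from h import *
s=r.sense();print(s["eef_pos"],s["tcp_rot"],s["qpos"])
p,d=eyes.grab_frame("scene");np.savez("pics/s2.npz",p=p,d=d);a=p[180:320,165:335,::-1]
q,e=eyes.grab_frame("top");np.savez("pics/t2.npz",p=q,d=e);b=q[170:300,120:290,::-1]
A=cv2.resize(a,None,fx=2.35,fy=2.35,interpolation=cv2.INTER_CUBIC);B=cv2.resize(b,None,fx=2.35,fy=2.35,interpolation=cv2.INTER_CUBIC)
B=cv2.copyMakeBorder(B,0,A.shape[0]-B.shape[0],0,0,cv2.BORDER_CONSTANT);cv2.imwrite("pics/open.png",np.hstack([A,B]))
E
```

```text
[555.40660646 223.92710084 175.1287397 ] [-3.14149791e+00 -6.34443711e-04 -2.95911395e+00] [ 3.80720240e-01  4.00458188e-01  1.76220478e+00  3.86204864e-05
  9.79570366e-01 -1.37257636e+00]
```

View pics/open.png

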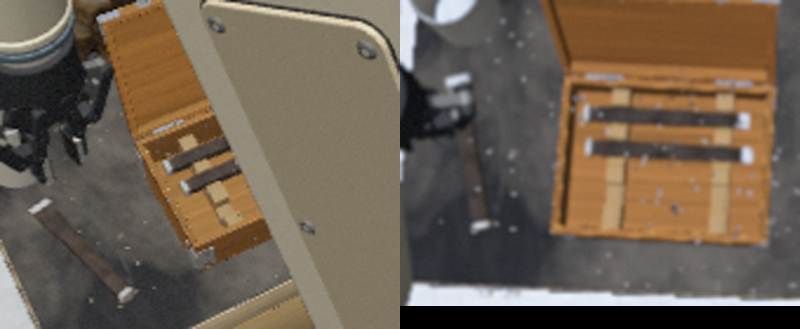

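The lid rests open and both narrow chisels lie with their edges to the right (−y). In the right-hand crop they run (590,148)–(750,156) and (585,113)–(748,120), and the free place is the front one. I use these to cross-check the rack position.

```bash
python3 - <<'E'
from h import *
np.set_printoptions(precision=1,suppress=True)
f=np.load("pics/t2.npz");p,D=f["p"].astype(int),f["d"]
c0=np.array([544.6,36.15]);yaw=-.074;ex=np.array([np.cos(yaw),np.sin(yaw)]);ey=np.array([-ex[1],ex[0]])
def case(W):return np.c_[(W[:,:2]-c0)@ex,(W[:,:2]-c0)@ey,W[:,2]]
q=lambda L:(np.array(L,float)-[400,0]+.5)/2.35-.5+[120,170]
print("chisels",case(atz("top",q([(590,148),(750,156),(585,113),(748,120)]),31)))
print("front wall top outer",case(atz("top",q([(552,233),(768,243)]),46)))
v,u=np.mgrid[170:280,180:290];uv=np.c_[u.ravel(),v.ravel()];g=p[v,u].reshape(-1,3)
W=case(atdepth("top",uv,D[v,u].ravel()));k=(D[v,u].ravel()>0)
dark=k&(g.max(1)<90)&(abs(W[:,0])<65)&(abs(W[:,1])<60)&(W[:,2]>22)&(W[:,2]<50)
for lo,hi in((-5,26),(26,60)):
    m=dark&(W[:,0]>lo)&(W[:,0]<hi);z=atz("top",uv[m],30);C=case(z);f=np.polyfit(C[:,1],C[:,0],1);print("chisel line x0,slope",f[1],f[0],m.sum(),"depth z",np.median(W[m,2]))
for y0 in(-52,46):
    m=k&(abs(W[:,1]-y0)<5)&(W[:,0]>-60)&(W[:,0]<-5);print(y0,[(x,np.round(np.median(W[m&(abs(W[:,0]-x)<4),2]),1)) for x in range(-56,-8,6)])
# wood strip light colour y centre
m=k&(W[:,2]>22)&(W[:,2]<40)&(W[:,0]<-5)&(W[:,0]>-60);
for s in(-1,1):
    mm=m&(s*W[:,1]>25)&(s*W[:,1]<80);print("strip y",np.median(W[mm,1]),np.median(W[mm,2]),mm.sum())
# broad chisel re-check from both new pictures
e=np.load("pics/s2.npz");D2=e["d"];v,u=np.mgrid[255:320,170:230];W=atdepth("scene",np.c_[u.ravel(),v.ravel()],D2[v,u].ravel());Q=W[(W[:,2]>8)&(W[:,2]<25)&(D2[v,u].ravel()>0)]
c=np.median(Q,0);w,ev=np.linalg.eigh(np.cov(Q[:,:2].T));a=ev[:,1];l=(Q-c)[:,:2]@a;lo,hi=np.percentile(l,[1,99]);print("broad",c,a,lo,hi,"mid",c[:2]+a*(lo+hi)/2)
E
```

```text
chisels [[  8.4  70.8  31. ]
 [  7.5 -77.9  31. ]
 [ 41.1  78.   31. ]
 [ 41.2 -74.5  31. ]]
front wall top outer [[-72.8  97.1  46. ]
 [-72.7 -98.2  46. ]]
chisel line x0,slope 9.1446131444537 0.013639302034941965 281 depth z 29.990558648558817
chisel line x0,slope 40.809826299714 0.0055261457750185716 284 depth z 29.777206084937234
-52 [(-56, np.float64(30.9)), (-50, np.float64(30.3)), (-44, np.float64(20.9)), (-38, np.float64(18.1)), (-32, np.float64(17.7)), (-26, np.float64(18.0)), (-20, np.float64(22.0)), (-14, np.float64(28.5))]
46 [(-56, np.float64(30.8)), (-50, np.float64(30.2)), (-44, np.float64(27.6)), (-38, np.float64(16.1)), (-32, np.float64(15.2)), (-26, np.float64(15.2)), (-20, np.float64(26.4)), (-14, np.float64(30.0))]
strip y -51.49707820671372 28.718776901082038 101
strip y 46.371830777743654 29.05274666894161 129
broad [567.3 225.7  13.4] [-1.  -0.2] -106.65932486856461 79.05286461510127 mid [580.9 228. ]
```

The notch depths confirm the free place at case x ≈ −32, strips at y ≈ −51.5 and 46.4, and notch floors near 16 mm. Next I go down onto the chisel.

step_arm(moves=[{"tx": 0,"ty": 0,"tz": 1,"ax": 0,"ay": 0,"az": 0},{"tx": 0,"ty": 0,"tz": 1,"ax": 0,"ay": 0,"az": 0},{"tx": 0,"ty": 0,"tz": 1,"ax": 0,"ay": 0,"az": 0},{"tx": 0,"ty": 0,"tz": 1,"ax": 0,"ay": 0,"az": 0},{"tx": 0,"ty": 0,"tz": 0.8,"ax": 0,"ay": 0,"az": 0}])

```text
clock: 14.62
eef_pos: [555.8, 224.1, 55.4]
tcp_rot: [3.142, -0.0, -2.969]
contact_force: [0.5, 0.2, -0.6]
opening: 0.299
grasp_force: 0.0
```

step_arm(moves=[{"tx": 0,"ty": 0,"tz": 0.5,"ax": 0,"ay": 0,"az": 0},{"tx": 0,"ty": 0,"tz": 0.3,"ax": 0,"ay": 0,"az": 0},{"tx": 0,"ty": 0,"tz": 0.2,"ax": 0,"ay": 0,"az": 0},{"tx": 0,"ty": 0,"tz": 0,"ax": 0,"ay": 0,"az": 0}])

```text
clock: 15.12
eef_pos: [555.8, 224.1, 31.1]
tcp_rot: [3.142, 0.0, -2.965]
contact_force: [-0.2, -0.5, -1.3]
opening: 0.303
grasp_force: 0.0
```

step_arm(moves=[{"tx": 0,"ty": 0,"tz": 0.08,"ax": 0,"ay": 0,"az": 0},{"tx": 0,"ty": 0,"tz": 0.02,"ax": 0,"ay": 0,"az": 0}])

```text
clock: 15.38
eef_pos: [555.9, 224.1, 28.8]
tcp_rot: [3.141, 0.0, -2.965]
contact_force: [-0.8, 0.8, 0.3]
opening: 0.299
grasp_force: 0.0
```

step_arm(moves=[{"tx": 0,"ty": 0,"tz": 0,"ax": 0,"ay": 0,"az": 0},{"tx": 0,"ty": 0,"tz": 0,"ax": 0,"ay": 0,"az": 0},{"tx": 0,"ty": 0,"tz": 0,"ax": 0,"ay": 0,"az": 0},{"tx": 0,"ty": 0,"tz": 0,"ax": 0,"ay": 0,"az": 0}], gripper=0, newtons=60)

```text
clock: 15.88
eef_pos: [556.0, 224.1, 29.0]
tcp_rot: [3.142, 0.0, -2.965]
contact_force: [-0.9, -1.6, 5.2]
opening: 0.189
grasp_force: 59.1
```

step_arm(moves=[{"tx": 0,"ty": 0,"tz": -0.4,"ax": 0,"ay": 0,"az": 0},{"tx": 0,"ty": 0,"tz": -0.8,"ax": 0,"ay": 0,"az": 0},{"tx": 0,"ty": 0,"tz": -1,"ax": 0,"ay": 0,"az": 0},{"tx": 0,"ty": 0,"tz": -1,"ax": 0,"ay": 0,"az": 0},{"tx": 0,"ty": 0,"tz": -1,"ax": 0,"ay": 0,"az": 0}])

```text
clock: 16.5
eef_pos: [555.8, 224.2, 135.7]
tcp_rot: [3.141, 0.001, -2.965]
contact_force: [-0.0, -0.3, -0.9]
opening: 0.194
grasp_force: 58.9
```

step_arm(moves=[{"tx": 0,"ty": 0,"tz": -1,"ax": 0,"ay": 0,"az": 0},{"tx": 0,"ty": 0,"tz": -0.8,"ax": 0,"ay": 0,"az": 0.08},{"tx": 0,"ty": 0,"tz": 0,"ax": 0,"ay": 0,"az": 0.1},{"tx": 0,"ty": 0,"tz": 0,"ax": 0,"ay": 0,"az": 0.1},{"tx": 0,"ty": 0,"tz": 0,"ax": 0,"ay": 0,"az": 0.1}])

```text
clock: 17.12
eef_pos: [555.7, 224.1, 179.9]
tcp_rot: [3.141, 0.001, 2.716]
contact_force: [-0.8, 0.5, -2.6]
opening: 0.196
grasp_force: 58.9
```

step_arm(moves=[{"tx": 0,"ty": 0,"tz": 0,"ax": 0,"ay": 0,"az": 0.1},{"tx": 0,"ty": 0,"tz": 0,"ax": 0,"ay": 0,"az": 0.1},{"tx": 0,"ty": 0,"tz": 0,"ax": 0,"ay": 0,"az": 0.1},{"tx": 0,"ty": 0,"tz": 0,"ax": 0,"ay": 0,"az": 0.1},{"tx": 0,"ty": 0,"tz": 0,"ax": 0,"ay": 0,"az": 0.1}])

```text
clock: 17.75
eef_pos: [555.7, 224.1, 179.8]
tcp_rot: [3.141, -0.0, 1.931]
contact_force: [0.4, 0.0, -1.7]
opening: 0.191
grasp_force: 58.9
```

step_arm(moves=[{"tx": 0,"ty": 0,"tz": 0,"ax": 0,"ay": 0,"az": 0.1},{"tx": 0,"ty": 0,"tz": 0,"ax": 0,"ay": 0,"az": 0.1},{"tx": 0,"ty": 0,"tz": 0,"ax": 0,"ay": 0,"az": 0.082},{"tx": 0,"ty": 0,"tz": 0,"ax": 0,"ay": 0,"az": 0}])

```text
clock: 18.25
eef_pos: [555.8, 224.1, 179.6]
tcp_rot: [3.141, -0.0, 1.494]
contact_force: [-0.6, 0.1, -1.6]
opening: 0.192
grasp_force: 58.9
```

step_arm(moves=[{"tx": -0.908,"ty": -0.146,"tz": 0,"ax": 0,"ay": 0,"az": 0},{"tx": -0.908,"ty": -0.146,"tz": 0,"ax": 0,"ay": 0,"az": 0},{"tx": -0.908,"ty": -0.146,"tz": 0,"ax": 0,"ay": 0,"az": 0},{"tx": -0.908,"ty": -0.146,"tz": 0,"ax": 0,"ay": 0,"az": 0},{"tx": -0.908,"ty": -0.146,"tz": 0,"ax": 0,"ay": 0,"az": 0}])

```text
clock: 18.88
eef_pos: [528.2, 110.5, 178.6]
tcp_rot: [3.142, 0.0, 1.492]
contact_force: [0.4, -0.5, -1.7]
opening: 0.189
grasp_force: 58.9
```

step_arm(moves=[{"tx": -0.908,"ty": -0.146,"tz": 0.4,"ax": 0,"ay": 0,"az": 0},{"tx": -0.908,"ty": -0.146,"tz": 0.6,"ax": 0,"ay": 0,"az": 0},{"tx": -0.908,"ty": -0.146,"tz": 0.6,"ax": 0,"ay": 0,"az": 0},{"tx": 0,"ty": 0,"tz": 0.4,"ax": 0,"ay": 0,"az": 0},{"tx": 0,"ty": 0,"tz": 0,"ax": 0,"ay": 0,"az": 0}])

```text
clock: 19.5
eef_pos: [512.2, 45.1, 128.1]
tcp_rot: [-3.141, -0.0, 1.492]
contact_force: [0.6, 0.6, -2.4]
opening: 0.19
grasp_force: 58.8
```

```bash
python3 - <<'E'
from h import *
s=r.sense();print(s["eef_pos"],s["tcp_rot"])
p,d=eyes.grab_frame("scene");np.savez("pics/s3.npz",p=p,d=d);a=p[180:320,180:350,::-1]
q,e=eyes.grab_frame("top");np.savez("pics/t3.npz",p=q,d=e);b=q[170:300,150:320,::-1]
A=cv2.resize(a,None,fx=2.35,fy=2.35,interpolation=cv2.INTER_CUBIC);B=cv2.resize(b,None,fx=2.35,fy=2.35,interpolation=cv2.INTER_CUBIC)
B=cv2.copyMakeBorder(B,0,A.shape[0]-B.shape[0],0,0,cv2.BORDER_CONSTANT);cv2.imwrite("pics/over.png",np.hstack([A,B]))
E
```

```text
[512.2306704   45.06776671 128.13748544] [-3.14074262e+00 -9.26258188e-05  1.49199831e+00]
```

View pics/over.png

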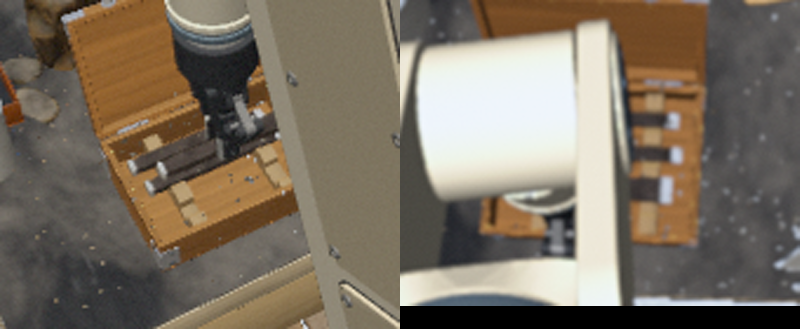

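The chisel is held level above the free place, with its wide edge to the right at crop (666,189), the same side as its neighbours. I check its tip and axis numerically.

```bash
python3 - <<'E'
from h import *
np.set_printoptions(precision=1,suppress=True)
c0=np.array([544.6,36.15]);yaw=-.078;ex=np.array([np.cos(yaw),np.sin(yaw)]);ey=np.array([-ex[1],ex[0]])
case=lambda W:np.c_[(W[:,:2]-c0)@ex,(W[:,:2]-c0)@ey,W[:,2]]
for n,R in(("top",(170,300,150,320)),("scene",(180,320,180,350))):
    D=np.load(f"pics/{n[0]}3.npz")["d"];v,u=np.mgrid[R[0]:R[1],R[2]:R[3]];uv=np.c_[u.ravel(),v.ravel()]
    W=atdepth(n,uv,D[v,u].ravel());C=case(W);m=(C[:,2]>93)&(C[:,2]<125)&(abs(C[:,0]+32)<25)&(abs(C[:,1])<100)&(abs(C[:,1]-6)>25)
    Q=C[m];print(n,m.sum(),"y",Q[:,1].min(),Q[:,1].max())
    for y in range(-80,90,10):
        k=Q[abs(Q[:,1]-y)<5]
        if len(k)>3:print(y,len(k),"x",np.round(np.median(k[:,0]),1),np.round([k[:,0].min(),k[:,0].max()],1),"z",np.round(np.percentile(k[:,2],[50,90]),1))
E
```

```text
top 196 y -74.42748921326007 -39.46575456014225
-70 55 x -31.6 [-42.1 -21.3] z [108.7 111.3]
-60 55 x -32.2 [-42.4 -22.1] z [110.  112.3]
-50 55 x -33.1 [-42.8 -22.6] z [110.8 113.3]
-40 31 x -33.4 [-42.8 -22.9] z [111.8 114.2]
scene 216 y -52.496127317227504 74.62283812527794
-50 19 x -29.3 [-42.5 -20.8] z [110.9 112.8]
-40 33 x -38.4 [-44.5 -21.9] z [111.4 114.6]
-30 8 x -40.7 [-41.9 -39.9] z [107.9 109.4]
30 15 x -36.1 [-42.7 -29.7] z [112.9 117. ]
40 33 x -38.4 [-41.9 -27.1] z [113.2 116.4]
50 34 x -38.2 [-43.8 -29.3] z [114.3 116.5]
60 36 x -37.3 [-40.8 -27.2] z [112.7 115.6]
70 36 x -37.0 [-42.4 -25.9] z [112.5 114.6]
```

step_arm(moves=[{"tx": 0,"ty": 0.05,"tz": 0.8,"ax": 0,"ay": 0,"az": 0.01},{"tx": 0,"ty": 0,"tz": 0.8,"ax": 0,"ay": 0,"az": 0},{"tx": 0,"ty": 0,"tz": 0.6,"ax": 0,"ay": 0,"az": 0},{"tx": 0,"ty": 0,"tz": 0.4,"ax": 0,"ay": 0,"az": 0},{"tx": 0,"ty": 0,"tz": 0.1,"ax": 0,"ay": 0,"az": 0}])

```text
clock: 20.23
eef_pos: [513.7, 45.4, 60.6]
tcp_rot: [-3.141, 0.0, 1.477]
contact_force: [0.4, -0.0, -1.7]
opening: 0.188
grasp_force: 58.9
```

step_arm(moves=[{"tx": 0,"ty": 0,"tz": 0.1,"ax": 0,"ay": 0,"az": 0},{"tx": 0,"ty": 0,"tz": 0.1,"ax": 0,"ay": 0,"az": 0},{"tx": 0,"ty": 0,"tz": 0,"ax": 0,"ay": 0,"az": 0}])

```text
clock: 20.6
eef_pos: [513.8, 45.2, 56.1]
tcp_rot: [3.141, -0.0, 1.477]
contact_force: [0.0, -0.4, -2.2]
opening: 0.189
grasp_force: 58.9
```

step_arm(moves=[{"tx": 0,"ty": 0,"tz": 0.08,"ax": 0,"ay": 0,"az": 0},{"tx": 0,"ty": 0,"tz": 0.08,"ax": 0,"ay": 0,"az": 0},{"tx": 0,"ty": 0,"tz": 0.08,"ax": 0,"ay": 0,"az": 0},{"tx": 0,"ty": 0,"tz": 0,"ax": 0,"ay": 0,"az": 0}])

```text
clock: 21.1
eef_pos: [513.6, 45.2, 49.8]
tcp_rot: [-3.141, 0.0, 1.477]
contact_force: [0.4, 0.3, -2.5]
opening: 0.186
grasp_force: 58.9
```

step_arm(moves=[{"tx": 0,"ty": 0,"tz": 0.06,"ax": 0,"ay": 0,"az": 0},{"tx": 0,"ty": 0,"tz": 0.06,"ax": 0,"ay": 0,"az": 0},{"tx": 0,"ty": 0,"tz": 0.04,"ax": 0,"ay": 0,"az": 0},{"tx": 0,"ty": 0,"tz": 0,"ax": 0,"ay": 0,"az": 0}])

```text
clock: 21.6
eef_pos: [513.7, 45.2, 46.0]
tcp_rot: [-3.141, 0.0, 1.477]
contact_force: [-0.3, -0.5, -2.2]
opening: 0.187
grasp_force: 58.9
```

step_arm(moves=[{"tx": 0,"ty": 0,"tz": 0.03,"ax": 0,"ay": 0,"az": 0},{"tx": 0,"ty": 0,"tz": 0.03,"ax": 0,"ay": 0,"az": 0},{"tx": 0,"ty": 0,"tz": 0,"ax": 0,"ay": 0,"az": 0}])

```text
clock: 21.98
eef_pos: [513.8, 45.2, 44.8]
tcp_rot: [3.142, 0.0, 1.477]
contact_force: [-1.5, -0.1, 2.9]
opening: 0.188
grasp_force: 59.5
```

Contact at 44.8, which is the expected seated height (44.5). I release gently and rise.

step_arm(moves=[{"tx": 0,"ty": 0,"tz": 0.01,"ax": 0,"ay": 0,"az": 0},{"tx": 0,"ty": 0,"tz": 0,"ax": 0,"ay": 0,"az": 0}], gripper=0, newtons=20)

```text
clock: 22.22
eef_pos: [513.8, 45.2, 44.8]
tcp_rot: [3.141, -0.0, 1.477]
contact_force: [-2.1, -0.6, 6.7]
opening: 0.191
grasp_force: 60.0
```

step_arm(moves=[{"tx": 0,"ty": 0,"tz": 0,"ax": 0,"ay": 0,"az": 0},{"tx": 0,"ty": 0,"tz": 0,"ax": 0,"ay": 0,"az": 0},{"tx": 0,"ty": 0,"tz": 0,"ax": 0,"ay": 0,"az": 0},{"tx": 0,"ty": 0,"tz": 0,"ax": 0,"ay": 0,"az": 0}], gripper=0.28)

```text
clock: 22.72
eef_pos: [513.7, 45.2, 44.2]
tcp_rot: [-3.141, 0.0, 1.477]
contact_force: [1.0, 0.7, -0.1]
opening: 0.279
grasp_force: 0.0
```

step_arm(moves=[{"tx": 0,"ty": 0,"tz": -0.2,"ax": 0,"ay": 0,"az": 0},{"tx": 0,"ty": 0,"tz": -0.4,"ax": 0,"ay": 0,"az": 0},{"tx": 0,"ty": 0,"tz": -0.8,"ax": 0,"ay": 0,"az": 0},{"tx": 0,"ty": 0,"tz": -1,"ax": 0,"ay": 0,"az": 0},{"tx": 0,"ty": 0,"tz": -1,"ax": 0,"ay": 0,"az": 0}])

```text
clock: 23.35
eef_pos: [513.8, 45.2, 130.8]
tcp_rot: [3.141, -0.0, 1.477]
contact_force: [0.1, 1.1, -0.2]
opening: 0.28
grasp_force: 0.0
```

step_arm(moves=[{"tx": 0,"ty": 0,"tz": -1,"ax": 0,"ay": 0,"az": 0},{"tx": 0,"ty": 0,"tz": -1,"ax": 0,"ay": 0,"az": 0},{"tx": 0.5,"ty": -0.5,"tz": -1,"ax": 0,"ay": 0,"az": 0},{"tx": 1,"ty": -0.5,"tz": 0,"ax": 0,"ay": 0,"az": 0},{"tx": 1,"ty": -0.5,"tz": 0,"ax": 0,"ay": 0,"az": 0}])

```text
clock: 23.98
eef_pos: [482.2, 111.5, 205.6]
tcp_rot: [3.14, -0.001, 1.476]
contact_force: [1.0, 0.8, -0.2]
opening: 0.281
grasp_force: 0.0
```

step_arm(moves=[{"tx": 1,"ty": -0.5,"tz": 0,"ax": 0,"ay": 0,"az": 0},{"tx": 1,"ty": -0.5,"tz": 0,"ax": 0,"ay": 0,"az": 0},{"tx": 1,"ty": -0.5,"tz": 0,"ax": 0,"ay": 0,"az": 0},{"tx": 1,"ty": -0.5,"tz": 0,"ax": 0,"ay": 0,"az": 0},{"tx": 1,"ty": 0,"tz": 0,"ax": 0,"ay": 0,"az": 0}])

```text
clock: 24.6
eef_pos: [443.3, 240.8, 205.1]
tcp_rot: [3.141, -0.0, 1.478]
contact_force: [-0.1, -0.9, 0.1]
opening: 0.281
grasp_force: 0.0
```

```bash
python3 - <<'E'
from h import *
np.set_printoptions(precision=1,suppress=True)
s=r.sense();print(s["clock"],s["eef_pos"])
p,d=eyes.grab_frame("scene");q,e=eyes.grab_frame("top")
A=cv2.resize(p[160:320,165:345,::-1],(450,400),interpolation=cv2.INTER_CUBIC);B=cv2.resize(q[160:300,170:290,::-1],(343,400),interpolation=cv2.INTER_CUBIC)
cv2.imwrite("pics/end.png",np.hstack([A,B]))
c0=np.array([544.6,36.15]);yaw=-.078;ex=np.array([np.cos(yaw),np.sin(yaw)]);ey=np.array([-ex[1],ex[0]])
v,u=np.mgrid[170:290,170:290];W=atdepth("top",np.c_[u.ravel(),v.ravel()],e[v,u].ravel());g=q[v,u].reshape(-1,3).astype(int)
x=(W[:,:2]-c0)@ex;y=(W[:,:2]-c0)@ey
for xc in(-32,10,42):
    m=(abs(x-xc)<13)&(abs(y)<82)&(W[:,2]>22)&(g.max(1)<100)
    for y0 in(-45,-20,20,45,65):
        k=m&(abs(y-y0)<6)
        if k.sum()>3:print(xc,y0,k.sum(),"x",np.round(np.median(x[k]),1),"ztop",np.round(np.percentile(W[k,2],[50,90]),1))
E
```

```text
24.6 [443.3 240.8 205.1]
-32 -45 49 x -32.5 ztop [28. 30.]
-32 -20 30 x -32.8 ztop [29.9 32.3]
-32 20 34 x -32.0 ztop [30.8 33.4]
-32 45 25 x -32.7 ztop [30.5 32. ]
-32 65 20 x -33.9 ztop [30.1 32.1]
10 -45 30 x 9.0 ztop [27.9 31.6]
10 -20 31 x 9.6 ztop [30.8 33. ]
10 20 31 x 9.2 ztop [30.1 32.9]
10 45 34 x 9.8 ztop [30.2 33.3]
10 65 23 x 9.8 ztop [29.7 32.5]
42 -45 36 x 41.3 ztop [27.3 29.9]
42 -20 27 x 40.3 ztop [29.6 32.5]
42 20 31 x 40.3 ztop [28.9 32.9]
42 45 35 x 41.5 ztop [30.  33.8]
42 65 29 x 40.3 ztop [29.7 31.6]
```

View pics/end.png

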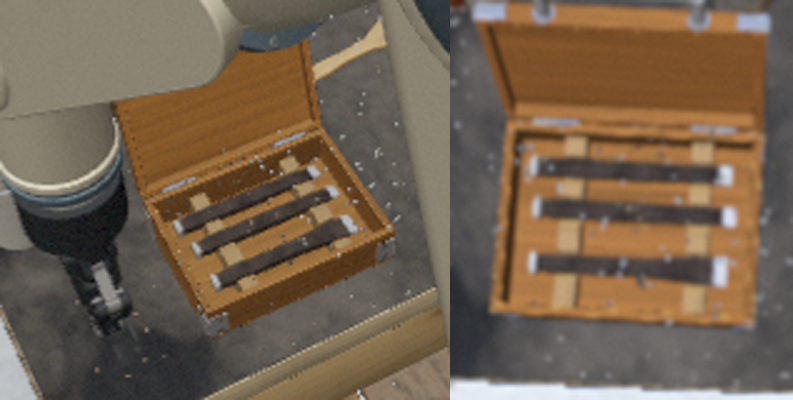

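The broad chisel lies in both notches, level with its neighbours (tops about 30–32 mm), with its edge to the right at (720,270). The lid is open on its stop and the gripper is clear. I hand the job in.

```bash
python3 -c "
from rig import workorder
print(workorder.sign_off())"
```

```text
the job is handed in; nothing more can be done
None
```

The job is handed in at about 25 s of the 53 allowed: the lid rests open on its stop, and the broad chisel lies in both notches of the empty place, edge to the same side as its two neighbours, which I left untouched along with the other things on the bench.

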